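# Snap a new foil roll into the wrap dispenser

### The arm

A 7-joint arm with a two-finger parallel gripper is mounted at the origin on a cart in front of the work surface, level with it; the furniture and walls round the work are solid. World frame = base frame: x ahead of the robot, y to its left, z up, the work surface at z = 0. Lengths are in m, angles in degrees, forces in N, time in s.
With the tool pointing down it reaches from about 0.425 to 0.875 m from the base axis. Payload 4.7 kg.
Tool frame: the origin (TCP) lies at the very end of the fingers, on their centre line; the grasp point (between the pads) lies 19 mm behind it; z points along the fingers, y is the line along which they close (so a half turn about z gives the same grasp; the last joint's range is limited). The gripper opens to 87 mm and grips with 3 to 60 N. Pads are 19 mm wide; open, the fingers measure 117 mm over their backs; the gripper's body (75 mm by 190 mm) begins 51 mm behind the grasp point.
Start: joints at [-70.296, 18.392, -4.016, 83.108, 1.295, 78.541, -3.26], TCP at [0.211, 0.615, 0.223] pointing down, gripper open.
Joint ranges: [-163.93, 163.93], [-17.29, 119.83], [-79.2, 71.16], [3.27, 140.29], [-89.18, 269.18], [5.43, 117.66], [-154.24, 154.24]. Speed limits (degrees/s): [147.25, 147.25, 180, 180, 180, 180, 180].

### API

Orientations are given as [roll, pitch, yaw] about the fixed x, y, z axes, in that order (R = Rz(yaw) Ry(pitch) Rx(roll)).
In Python, from cell import get_obs, read_camera, sign_off, silhouettes gives the robot as it stands.
- The arm moves only by the tool play_rows, never from a script. Its argument "steps" is a list that holds one entry, the list of rows, each a list of 7 numbers: the shift along the tool's x, y, z in m, then the turn, a rotation vector about the tool's x, y, z in rad, then the finger opening in m, from 0 to 0.087. A call has 1 to 12 rows; each row shifts and turns the commanded pose from where the row before left it, along the tool's axes as they then stand; what a row does not reach is not made up. A row lasts 1/10 s, in which the tool goes at most 50 mm and 8.59 degrees, less where a joint would pass 70% of its speed; a pose out of reach is approached as far as the arm can. A call is refused whole if a number of a shift passes 0.05 or a number of a turn 0.15, either way. A call with a gripper value outside its range is refused whole. The fingers move at their own pace and stop on an object; "force" is the grip in N (left out, the last holds). Time passes only in rows, so rows that do not move let the fingers close. It gives the time, the measured TCP pose, the force, the opening and the grip force at its end, in the units of the state.
- get_obs(): the state, without advancing time (a new reading comes with each control period).
- read_camera(name): name is "scene" or "top"; returns a dict with "frame" (400x640x3 uint8, red, green, blue), "intrinsics" (3x3 intrinsics, pixels), "view" (4x4, takes a point from world to camera coordinates). Camera axes: x right, y up, looking along -z (the intrinsics and any distortion apply to the point x, -y, -z); pixel columns grow to the right and rows downward; lengths in m; the calibration is good to about 2 mm. A picture is of the moment at which its call begins. There is no depth.
- sign_off(): hands the job in; it is judged then, once.
Trained networks look in the newest picture that a camera, given by its name, has taken for a name from the list of things; names that differ only in an ending like _2 or _b are one class to them, and where a whole thing is asked for, a point or a joint stands for the part that bears it (a point fixed in the world has none). Each returns a list of dicts, best first, with "p" (0 to 1); they miss things now and then, are a little off and sometimes report something else, mostly with a low value. They report only what shows in the picture. A call takes as long as a camera call.
- silhouettes(camera, name): "pixels" (400x640 bool, what is visible of it) and "extent" ([left, top, right, bottom] in pixels, round what is visible of it).
The state is a dict: "time_s": time; "qpos": joint angles; "joint_velocities": joint speeds; "effort": joint torques, N m; "tool_pos": TCP position; "tool_rot": TCP orientation; "force": force on the tool from outside, world axes, zero at the start; "wrist_torque": the same for the moment, N m; "grip_width": finger opening in m; "grasp_force": force on a finger pad.
Only numpy, scipy, OpenCV 4.12 (cv2) and the standard library are available. Lean on these libraries where they do the work, as an engineer would, in place of code of your own. Each camera call takes 0.05 s, during which the arm holds its last target. There are 200 camera calls.

### The job

Reload the wrap dispenser: lay the new foil roll between its two spring clips, press its ends down gently until both have snapped fully home, never squashing the dispenser's soft feet flat, and then swing the cutter bar forward and right down over the roll. Leave the spice jars and the mug as they stand.

Things in the scene. Friction and masses are not known exactly. Their poses are not given: they have to be found in the camera images.
- foil_roll: New roll of aluminium foil, rigid, 0.24 kg; origin at its centre, own y along its axis, ends alike. Silver middle 44 mm in diameter, 190 mm long, loose end stuck down with a yellow tab. At 95 to 99 mm from the centre a blue six-sided flange, 48 mm across flats (lying, its axis is 24 mm up); 99 to 109 mm a round journal of 24 mm diameter; then a cone (chamfer) to a 3 mm end face 117.5 mm out.
- end_a (a point): Centre of the roll's end face at its own +y end, 117.5 mm from the roll's centre.
- end_b (a point): Centre of the roll's end face at its own -y end, 117.5 mm from the roll's centre.
- dispenser: Sage-green countertop wrap dispenser, base 113 x 288 mm, top of its base plate 18 mm up; origin at worktop level under the roll's place, z up, y along the roll's place, -x its front, towards the robot. It cannot slide, but stands on four soft feet: pushed down it sinks 1 mm for every 1.55 N (after the first 1 N or so) and springs back; at 11 mm, about 18 N, the feet are squashed flat.
- seat (a point): Where the roll's centre must end: 48 mm above the dispenser's origin, on the line through both slots; axes as the dispenser's; sinks with it.
- slot_left (a point): Middle of the floor of the slot in the upright green end wall on the dispenser's +y side, 36 mm up. Slot 27 mm wide, open at the top; sides straight to 61 mm up, flared above, top of the wall 71 mm up. The wall is 5 mm thick (101 to 106 mm from the middle). The roll's journal drops into it and rests on its floor when home.
- slot_right (a point): The same for the slot on the -y side.
- lip_left (a point): Inner side of the rounded steel lip (4.4 mm thick, 22 mm wide) of the spring clip outside the left end wall, 52 mm up, 113 mm from the middle; the roll's end must push it 4.5 mm outward. A roll laid in the slots rests with its cones on both lips, axis 60 mm up; pressing the roll at one end takes 9 to 15 N, falls off with a snap as the end passes under the lip, and then it stands on the slot floor.
- lip_right (a point): The same for the clip on the right (-y) side.
- cutter (a joint): Angle of the cutter bar's hinge, rad: 0 = closed, bar down in front of the roll; starts open at 2.0 to 2.3, tilted up and back behind the roll. It stays where it is left (friction about 0.1 N m).
- cutter_hinge (a point): Middle of the cutter bar's hinge line, which runs along the dispenser's y, 48 mm behind (+x) the roll's place and 24 mm up.
- cutter_tab (a point): Outer edge of the red thumb tab in the middle of the cutter bar, 112 mm from the hinge line. The tab is 50 mm wide (along the bar), 5 mm thick and reaches from the round grey bar (8 mm thick, 88 mm from the hinge line) to here. Closed it points to the dispenser's front, 24 mm up; opening swings it up and then back.
- spice_a: Spice jar with red cap, 45 mm in diameter, 106 mm high; origin under its centre. Bystander.
- spice_b: Spice jar with dark cap, 44 mm in diameter, 105 mm high; origin under its centre. Bystander.
- mug: White patterned mug, 92 mm in diameter, 95 mm high, origin at its underside. Bystander.

How it is judged (in metres and radians):
On the way:
1. both ends of the roll are snapped home under their clips, the cutter bar still open (z of end_a in the frame of seat between -0.0025 and 0.0016 m and z of end_b in the frame of seat between -0.0025 and 0.0016 m and horizontal distance between foil_roll and seat below 0.004 m and angle between the y axis of foil_roll and the y axis of dispenser, either way round below 0.03 rad and value of joint cutter above 1 rad), for 0.2 s.
At the end, for the whole second after the job is handed in: The roll lies home in the dispenser: both end faces within 1.6 mm above (2.5 mm below) the seat's height, its centre within 4 mm of the seat seen from above, its axis within 0.03 rad of the dispenser's, at rest and released; the cutter bar is closed to under 0.08 rad (z of end_a in the frame of seat between -0.0025 and 0.0016 m and z of end_b in the frame of seat between -0.0025 and 0.0016 m and horizontal distance between foil_roll and seat below 0.004 m and angle between the y axis of foil_roll and the y axis of dispenser, either way round below 0.03 rad and value of joint cutter below 0.08 rad and linear speed of foil_roll below 0.02 m/s and contact force between the fingers and foil_roll below 0.1 N); the robot touches nothing.
It fails at once if the dispenser is forced down more than 11 mm, squashing its soft feet flat (height (world z) of seat below 0.037 m).
It fails at once if a bystander is moved more than 30 mm or tipped (distance of any of spice_a, spice_b, mug from where it was at the start of the episode above 0.03 m or angle between any of spice_a, spice_b, mug's own z axis and vertical above 0.35 rad).
It also fails if it takes over 61 s, if anything falls off the work surface, if the arm or the gripper's body presses on something with over 40 N, if the wrist force passes 120 N, or if a joint passes its speed limit or range.

## Working session

There is one attempt and no reset: what is moved stays moved. The work goes in short steps, Python scripts to look and compute and a tool call to move; the robot and the scene stay as the last step left them, time stands still between calls to the robot, and variables do not carry over. Pictures are saved under pics/ and viewed, at most 10 in all, crops included, and the job is handed in when it is done.

Besides the shell and the picture viewer there is one more tool, called after "Request:" as name([rows], argument=value, ...), one row to a line, values as JSON. play_rows: Moves the arm, as the interface text tells. Its arguments: {"type":"object","properties":{"steps":{"type":"array","items":{"type":"array","items":{"type":"array","items":{"type":"number"}}}},"force":{"type":"number"}},"required":["steps"]}

```bash
mkdir -p pics; ls; cat > h.py <<'E'
import numpy as np, cv2
from cell import get_obs, read_camera, sign_off, silhouettes
def proj(c,P):
    P=np.atleast_2d(P); V=np.array(c['view']);K=np.array(c['intrinsics'])
    q=P@V[:3,:3].T+V[:3,3]; q=q*[1,-1,-1]; u=q@K.T; return u[:,:2]/u[:,2:]
def back(c,uv,z):
    V=np.array(c['view']);K=np.array(c['intrinsics'])
    d=np.linalg.inv(K)@[uv[0],uv[1],1]; d=V[:3,:3].T@(d*[1,-1,-1]); o=-V[:3,:3].T@V[:3,3]
    return o+d*(z-o[2])/d[2]
def save(n,im,s=1): cv2.imwrite('pics/'+n+'.png',cv2.resize(im[:,:,::-1],None,fx=s,fy=s))
E
python3 - <<'E'
from h import *
cs={n:read_camera(n) for n in('scene','top')}
for n,c in cs.items():
    print(n,[k for k in c],np.array(c['intrinsics']).round(1).tolist(),np.array(c['view']).round(3).tolist())
    save(n+'0',c['frame'])
    for t in['foil_roll','dispenser','cutter','cutter_tab','spice_a','mug','lip_left']:
        for r in silhouettes(n,t)[:3]:
            m=r['pixels'];ys,xs=np.nonzero(m);print(n,t,round(r['p'],2),r['extent'],len(xs), (xs.mean().round(1),ys.mean().round(1)) if len(xs) else 0)
print(get_obs())
E
```

```text
pics
scene ['frame', 'intrinsics', 'view'] [[512.8, 0.0, 318.1], [0.0, 512.8, 201.0], [0.0, 0.0, 1.0]] [[-0.72, -0.694, 0.005, 0.405], [0.43, -0.44, 0.788, -0.267], [-0.545, 0.57, 0.615, -1.446], [0.0, 0.0, 0.0, 1.0]]
scene foil_roll 0.63 [357.7, 172.7, 405.8, 206.9] 631 (np.float64(381.4), np.float64(186.8))
scene foil_roll 0.57 [262.6, 186.4, 339.9, 251.9] 2450 (np.float64(297.8), np.float64(221.0))
scene dispenser 0.82 [254.0, 175.1, 338.4, 257.0] 2623 (np.float64(297.3), np.float64(219.9))
scene dispenser 0.39 [357.0, 172.5, 403.8, 205.4] 707 (np.float64(381.2), np.float64(186.8))
scene cutter 0.79 [253.7, 175.1, 317.7, 240.4] 319 (np.float64(282.6), np.float64(197.0))
scene cutter 0.47 [256.2, 176.9, 337.9, 254.2] 2511 (np.float64(297.7), np.float64(220.5))
scene cutter_tab 0.57 [254.2, 174.2, 318.3, 242.4] 347 (np.float64(277.9), np.float64(202.4))
scene spice_a 0.69 [333.2, 174.4, 344.5, 200.8] 382 (np.float64(341.4), np.float64(185.9))
scene spice_a 0.54 [304.0, 170.2, 319.1, 192.2] 236 (np.float64(311.4), np.float64(180.5))
scene lip_left 0.88 [254.9, 170.6, 341.3, 252.9] 29
[... 980 characters left out ...]
0.8, 'qpos': array([-70.29708043,  18.39101605,  -4.01449746,  83.10547671,
         1.29385383,  78.54129547,  -3.26052628]), 'joint_velocities': array([-0.08702529,  0.06842735,  0.08841147, -0.09096083, -0.02749898,
       -0.02982094, -0.08477528]), 'effort': array([ 3.38338687e-04, -4.91036975e+01, -4.02777828e-01, -3.12759304e+01,
       -6.38077897e-02,  3.30702297e-02,  2.77637173e-05]), 'tool_pos': array([0.21054189, 0.61499463, 0.2226148 ]), 'tool_rot': array([1.79992729e+02, 2.04069560e-03, 1.61103556e+02]), 'force': array([-0.40392997,  0.29215581, -0.21889062]), 'wrist_torque': array([ 0.03565092,  0.00144354, -0.02166244]), 'grasp_force': 0.0, 'grip_width': 0.08666229734407459}
```

```bash
python3 - <<'E'
import cv2,numpy as np
t=cv2.imread('pics/top0.png')[130:270,140:480]; s=cv2.imread('pics/scene0.png')[140:270,230:430]
cv2.imwrite('pics/topc.png',cv2.resize(t,None,fx=2.35,fy=2.35,interpolation=cv2.INTER_CUBIC))
cv2.imwrite('pics/scenec.png',cv2.resize(s,None,fx=4,fy=4,interpolation=cv2.INTER_CUBIC))
E
```

```text
(no output)
```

View pics/topc.png

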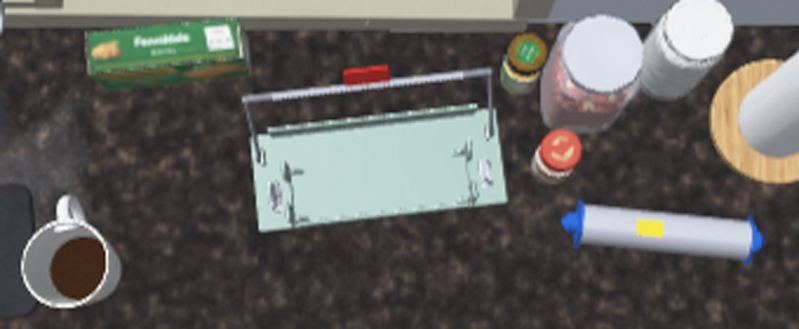

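View pics/scenec.png

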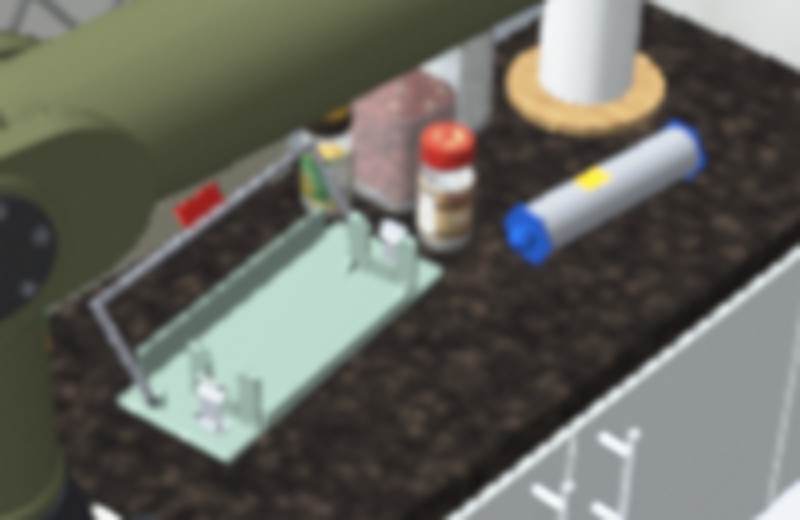

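```bash
python3 - <<'E'
from h import *
c=read_camera('top');f=c['frame'];hsv=cv2.cvtColor(f,cv2.COLOR_RGB2HSV)
H,S,Vv=[hsv[:,:,i].astype(int) for i in range(3)]
blue=((H>100)&(H<130)&(S>120)); blue[:, :370]=0
n,l,st,ce=cv2.connectedComponentsWithStats(blue.astype(np.uint8))
for i in range(1,n):
    if st[i,4]>15: print('blue',st[i],ce[i].round(2),back(c,ce[i],.03).round(4))
sil=silhouettes('top','foil_roll')[0]['pixels']
ys,xs=np.nonzero(sil);P=np.array([back(c,p,.03)[:2] for p in zip(xs,ys)])
r=cv2.minAreaRect((P*1000).astype(np.float32));print('roll rect mm',r)
g=silhouettes('top','dispenser')[0]['pixels']
print('green hsv',hsv[195:203,295:305].reshape(-1,3).mean(0))
gm=((H>50)&(H<95)&(S>20)&(S<90)&(Vv>110)); gm[:,:235]=0;gm[:,365:]=0;gm[:150]=0;gm[240:]=0
n,l,st,ce=cv2.connectedComponentsWithStats(gm.astype(np.uint8));i=1+st[1:,4].argmax();m=l==i
ys,xs=np.nonzero(m);hull=cv2.convexHull(np.c_[xs,ys].astype(np.int32))[:,0]
q=np.array([back(c,p,.018)[:2]*1000 for p in hull]);r=cv2.minAreaRect(q.astype(np.float32));print('disp',st[i],r,cv2.boxPoints(r).round(1).tolist())
im=cv2.resize(f[150:240,235:365][:,:,::-1],None,fx=6,fy=6,interpolation=cv2.INTER_CUBIC);cv2.imwrite('pics/d6.png',im)
E
```

```text
blue [379 215  10  21 110] [384.35 224.34] [ 0.4743 -0.12    0.03  ]
blue [456 222  10  21  71] [460.82 232.21] [ 0.4546 -0.3245  0.03  ]
roll rect mm ((463.6903076171875, -217.9706268310547), (226.08819580078125, 46.217430114746094), 85.18960571289062)
green hsv [ 83.2875  31.4    214.75  ]
disp [ 246  174  110   55 4238] ((540.4200439453125, 105.92211151123047), (121.13513946533203, 287.5252990722656), 7.288581848144531) [[462.1000061035156, 240.8000030517578], [498.6000061035156, -44.400001525878906], [618.7000122070312, -29.0], [582.2999877929688, 256.20001220703125]]
```

View pics/d6.png

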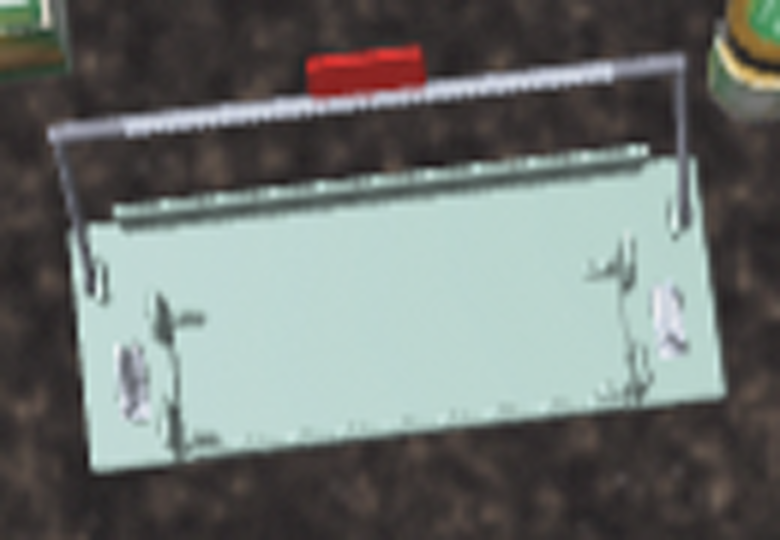

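```bash
cat > fit.py <<'E'
from h import *
c=read_camera('top')
pt=lambda u,v,z: back(c,(235+(u+.5)/6-.5,150+(v+.5)/6-.5),z)*1000
print('cam',(-np.array(c['view'])[:3,:3].T@np.array(c['view'])[:3,3]).round(3))
for n,u,v,z in[('FL',90,472,.018),('FR',725,397,.018),('BR',693,157,.018),('BL',70,230,.018),('lipL',132,382,.056),('lipR',669,320,.056),('hingL',97,283,.024),('hingR',680,217,.024),('tabL',306,60,.12),('tabR',424,48,.12),('barL',55,133,.1),('barR',682,63,.1)]: print(n,pt(u,v,z).round(1))
g=lambda a:pt(*a,.018)
E
python3 fit.py
```

```text
cam [0.307 0.061 1.25 ]
FL [462.7 241.   18. ]
FR [498.8 -43.7  18. ]
BR [610.  -29.8  18. ]
BL [573.3 253.8  18. ]
lipL [497.6 218.5  56. ]
lipR [527.  -16.1  56. ]
hingL [547.7 239.9  24. ]
hingR [580.5 -23.3  24. ]
tabL [625.6 141.1 120. ]
tabR [631.3  91.4 120. ]
barL [597.9 248.9 100. ]
barR [631.5 -19.2 100. ]
```

```bash
cat >> h.py <<'E'
YAW=np.radians(7.17); EX=np.array([np.cos(YAW),np.sin(YAW),0]);EY=np.array([-np.sin(YAW),np.cos(YAW),0])
def D(x,y,z,ox=.5235,oy=.0369): return EX*(ox+x)+EY*(oy+y)+np.array([0,0,z])
def crop(c,x0,y0,w,h,s,lines=()):
    im=cv2.resize(c['frame'][y0:y0+h,x0:x0+w][:,:,::-1],None,fx=s,fy=s,interpolation=cv2.INTER_CUBIC)
    for L,col in lines:
        p=((proj(c,np.array(L))-[x0,y0]+.5)*s-.5); cv2.polylines(im,[np.round(p*8).astype(np.int32)],False,col,1,cv2.LINE_AA,3)
    return im
E
python3 - <<'E'
from h import *
L=[]
for s in(1,-1):
    for y in(101*s,106*s): L.append(([D(x/1e3,y/1e3,z/1e3) for x,z in[(-13.5,61),(-13.5,36),(13.5,36),(13.5,61)]],(0,0,255)))
    L.append(([D(x/1e3,113*s/1e3,.052) for x in(-11,11)],(255,0,0)))
L.append(([D(.048,-.13,.024),D(.048,.13,.024)],(255,0,255)))
L.append(([D(x,y,.018) for x,y in[(-.035,-.144),(-.035,.144),(.078,.144),(.078,-.144),(-.035,-.144)]],(0,200,255)))
t=crop(read_camera('top'),240,150,125,85,6.2,L);s=crop(read_camera('scene'),250,160,100,100,5.5,[])
s2=crop(read_camera('scene'),250,170,95,90,6.2,L)
cv2.imwrite('pics/ovt.png',t);cv2.imwrite('pics/ovs.png',s2)
E
```

```text
(no output)
```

View pics/ovt.png

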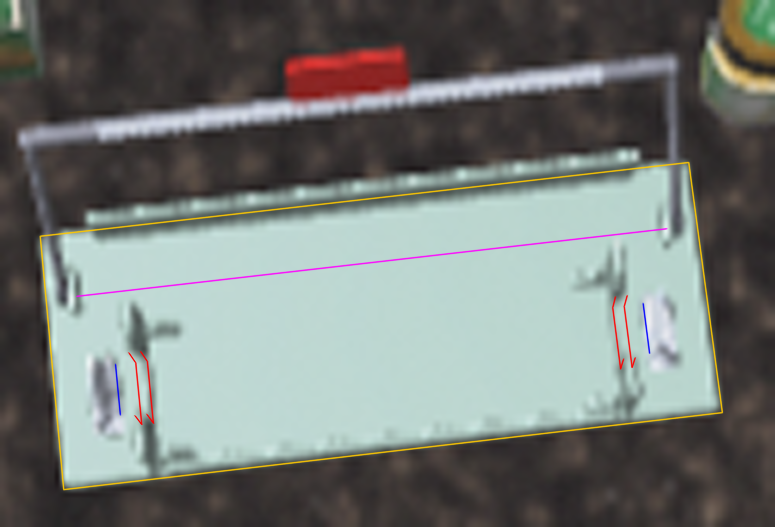

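View pics/ovs.png

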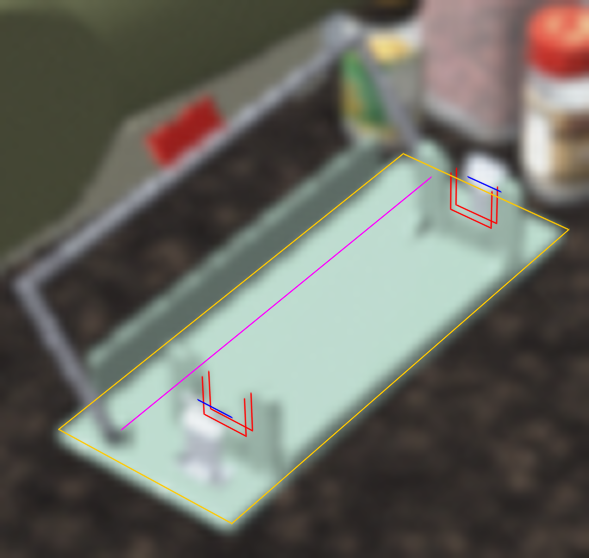

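```bash
cat >> h.py <<'E'
from scipy.spatial.transform import Rotation as R
def plan(x,y,z,Y,n=None,pitch=0,roll=180,o=None):
    "rows for a straight move from the measured (or commanded o) pose to target, pointing down, tool yaw Y"
    s=get_obs(); p=np.array(s['tool_pos']);r=R.from_euler('xyz',s['tool_rot'],degrees=True)
    t=R.from_euler('xyz',[roll,pitch,Y],degrees=True); w=(r.inv()*t).as_rotvec(); d=np.array([x,y,z])-p
    n=n or int(np.ceil(max(np.linalg.norm(d)/.048,np.linalg.norm(w)/.145)))
    out=[]
    for k in range(n):
        out.append(np.r_[r.inv().apply(d/n),w/n]); r=r*R.from_rotvec(w/n)
    print(n,'rows'); print(np.round(out,4).tolist())
E
python3 - <<'E'
from h import *
c=read_camera('top')
m=silhouettes('top','foil_roll')[0]['pixels'];f=c['frame'];hsv=cv2.cvtColor(f,cv2.COLOR_RGB2HSV);H,S=hsv[:,:,0].astype(int),hsv[:,:,1].astype(int)
b=((H>100)&(H<130)&(S>90));b[:,:370]=0;b[:,480:]=0;b[:205]=0;b[250:]=0
ys,xs=np.nonzero(b);print(xs.min(),xs.max(),xs.min() and ys[xs==xs.min()],ys[xs==xs.max()])
a=back(c,(xs.min()-.5,ys[xs==xs.min()].mean()),.024);e=back(c,(xs.max()+.5,ys[xs==xs.max()].mean()),.024)
print(a,e,(a+e)/2,np.linalg.norm(a-e))
for n in('spice_a','mug'):
  for r in silhouettes('top',n): 
    yy,xx=np.nonzero(r['pixels']);print(n,round(r['p'],2),back(c,(xx.mean(),yy.mean()),.07).round(3))
plan(.52,-.0,.26,110)
E
```

```text
378 465 [224] [232 233 234]
[ 0.47594354 -0.10245452  0.024     ] [ 0.45332537 -0.33896654  0.024     ] [ 0.46463445 -0.22071053  0.024     ] 0.23759107376545305
spice_a 0.61 [ 0.648 -0.059  0.07 ]
spice_a 0.56 [ 0.541 -0.093  0.07 ]
mug 0.9 [0.423 0.436 0.07 ]
15 rows
[[-0.0328, -0.0321, -0.0025, 0.0, 0.0, 0.0595], [-0.0346, -0.0301, -0.0025, 0.0, 0.0, 0.0595], [-0.0364, -0.028, -0.0025, 0.0, 0.0, 0.0595], [-0.038, -0.0258, -0.0025, 0.0, 0.0, 0.0595], [-0.0394, -0.0235, -0.0025, 0.0, 0.0, 0.0595], [-0.0408, -0.0211, -0.0025, 0.0, 0.0, 0.0595], [-0.0419, -0.0186, -0.0025, 0.0, 0.0, 0.0595], [-0.043, -0.0161, -0.0025, 0.0, 0.0, 0.0595], [-0.0439, -0.0135, -0.0025, 0.0, 0.0, 0.0595], [-0.0446, -0.0109, -0.0025, 0.0, 0.0, 0.0595], [-0.0452, -0.0082, -0.0025, 0.0, 0.0, 0.0595], [-0.0456, -0.0055, -0.0025, 0.0, 0.0, 0.0595], [-0.0458, -0.0028, -0.0025, 0.0, 0.0, 0.0595], [-0.0459, -0.0001, -0.0025, 0.0, 0.0, 0.0595], [-0.0458, 0.0026, -0.0025, 0.0, 0.0, 0.0595]]
```

Request:
play_rows([
  [[-0.033, -0.032, -0.0025, 0, 0, 0.06, 0.087], [-0.0345, -0.03, -0.0025, 0, 0, 0.06, 0.087], [-0.0365, -0.028, -0.0025, 0, 0, 0.06, 0.087], [-0.038, -0.026, -0.0025, 0, 0, 0.06, 0.087], [-0.0395, -0.0235, -0.0025, 0, 0, 0.06, 0.087], [-0.041, -0.021, -0.0025, 0, 0, 0.06, 0.087], [-0.042, -0.0185, -0.0025, 0, 0, 0.06, 0.087], [-0.043, -0.016, -0.0025, 0, 0, 0.06, 0.087], [-0.044, -0.0135, -0.0025, 0, 0, 0.06, 0.087], [-0.0445, -0.011, -0.0025, 0, 0, 0.06, 0.087], [-0.045, -0.008, -0.0025, 0, 0, 0.06, 0.087], [-0.0455, -0.0055, -0.0025, 0, 0, 0.06, 0.087]],
])

```text
time_s: 2.55
tool_pos: [0.458, 0.1207, 0.2531]
tool_rot: [179.9, -0.0, 119.7]
force: [0.9, 0.6, -0.9]
grip_width: 0.0871
grasp_force: 0.0
```

```bash
python3 - <<'E'
from h import *
plan(.4646,-.2207,.15,84.5)
E
```

```text
8 rows
[[-0.0375, -0.0205, 0.0128, 0.0002, -0.0001, 0.0768], [-0.0389, -0.0175, 0.0129, 0.0002, -0.0001, 0.0768], [-0.0402, -0.0145, 0.0129, 0.0002, -0.0001, 0.0768], [-0.0412, -0.0113, 0.0129, 0.0002, -0.0001, 0.0768], [-0.0419, -0.0081, 0.0129, 0.0002, -0.0001, 0.0768], [-0.0424, -0.0049, 0.0129, 0.0002, -0.0001, 0.0768], [-0.0427, -0.0016, 0.0129, 0.0002, -0.0001, 0.0768], [-0.0427, 0.0016, 0.0129, 0.0002, -0.0001, 0.0768]]
```

Request:
play_rows([
  [[-0.0375, -0.0205, 0.0125, 0, 0, 0.074, 0.087], [-0.039, -0.0175, 0.0125, 0, 0, 0.074, 0.087], [-0.04, -0.0145, 0.0125, 0, 0, 0.074, 0.087], [-0.041, -0.0115, 0.0125, 0, 0, 0.074, 0.087], [-0.042, -0.008, 0.0125, 0, 0, 0.074, 0.087], [-0.0425, -0.005, 0.0125, 0, 0, 0.074, 0.087], [-0.0425, -0.0015, 0.0125, 0, 0, 0.074, 0.087], [-0.03, 0.0015, 0.0125, 0, 0, 0.07, 0.087], [0, 0, 0, 0, 0, 0, 0.087], [0, 0, 0, 0, 0, 0, 0.087]],
])

```text
time_s: 3.55
tool_pos: [0.4676, -0.2063, 0.1524]
tool_rot: [-180.0, -0.0, 86.1]
force: [0.2, 0.0, -1.0]
grip_width: 0.087
grasp_force: 0.0
```

```bash
python3 - <<'E'
from h import *
plan(.4646,-.2207,.010,84.5)
E
```

```text
3 rows
[[-0.0049, -0.0006, 0.0475, -0.0002, -0.0001, 0.0093], [-0.0049, -0.0006, 0.0475, -0.0002, -0.0001, 0.0093], [-0.0049, -0.0006, 0.0475, -0.0002, -0.0001, 0.0093]]
```

Request:
play_rows([
  [[-0.0145, -0.002, 0.02, 0, 0, 0.028, 0.087], [0, 0, 0.04, 0, 0, 0, 0.087], [0, 0, 0.04, 0, 0, 0, 0.087], [0, 0, 0.03, 0, 0, 0, 0.087], [0, 0, 0.012, 0, 0, 0, 0.087], [0, 0, 0, 0, 0, 0, 0.087], [0, 0, 0, 0, 0, 0, 0.04], [0, 0, 0, 0, 0, 0, 0.03], [0, 0, 0, 0, 0, 0, 0.03], [0, 0, 0, 0, 0, 0, 0.03], [0, 0, 0, 0, 0, 0, 0.03], [0, 0, 0, 0, 0, 0, 0.03]],
], force=25)

```text
time_s: 4.75
tool_pos: [0.465, -0.2204, 0.0108]
tool_rot: [180.0, -0.0, 84.6]
force: [-0.1, 0.1, 0.5]
grip_width: 0.0472
grasp_force: 0.0
```

Request:
play_rows([
  [[0, 0, -0.02, 0, 0, 0, 0.03], [0, 0, -0.04, 0, 0, 0, 0.03], [0, 0, -0.045, 0, 0, 0, 0.03], [0, 0, -0.045, 0, 0, 0, 0.03], [0, 0, 0, 0, 0, 0, 0.03], [0, 0, 0, 0, 0, 0, 0.03], [0, 0, 0, 0, 0, 0, 0.03]],
])

```text
time_s: 5.45
tool_pos: [0.4636, -0.2197, 0.1588]
tool_rot: [-179.8, -0.0, 84.6]
force: [0.0, 0.1, -3.7]
grip_width: 0.0435
grasp_force: 25.0
```

```bash
python3 - <<'E'
from h import *
p=D(0,0,.18,.5228);print(p);plan(*p,97.17)
E
```

```text
[0.51410618 0.10186408 0.18      ]
7 rows
[[0.0464, 0.0028, -0.003, -0.0004, -0.0002, -0.0314], [0.0463, 0.0043, -0.003, -0.0004, -0.0002, -0.0314], [0.0461, 0.0057, -0.003, -0.0004, -0.0002, -0.0314], [0.0459, 0.0072, -0.003, -0.0004, -0.0002, -0.0314], [0.0457, 0.0086, -0.003, -0.0004, -0.0002, -0.0314], [0.0454, 0.0101, -0.003, -0.0004, -0.0002, -0.0314], [0.0451, 0.0115, -0.003, -0.0004, -0.0002, -0.0314]]
```

Request:
play_rows([
  [[0.046, 0.003, -0.003, 0, 0, -0.0315, 0.03], [0.046, 0.0045, -0.003, 0, 0, -0.0315, 0.03], [0.046, 0.0055, -0.003, 0, 0, -0.0315, 0.03], [0.046, 0.007, 0, 0, 0, -0.0315, 0.03], [0.0455, 0.0085, 0, 0, 0, -0.0315, 0.03], [0.0455, 0.01, 0, 0, 0, -0.0315, 0.03], [0.045, 0.0115, 0, 0, 0, -0.0315, 0.03], [0, 0, 0, 0, 0, 0, 0.03], [0, 0, 0, 0, 0, 0, 0.03], [0, 0, 0, 0, 0, 0, 0.03], [0, 0, 0, 0, 0, 0, 0.03]],
])

```text
time_s: 6.55
tool_pos: [0.5147, 0.0982, 0.1688]
tool_rot: [-179.9, 0.0, 97.0]
force: [0.7, -0.4, -2.7]
grip_width: 0.0431
grasp_force: 25.0
```

```bash
python3 - <<'E'
from h import *
o=get_obs();print(o['tool_pos'],o['tool_rot'],o['force'])
t=read_camera('top');s=read_camera('scene')
a=o['tool_pos'][2]+.014
L=[([D(0,-.1175,a,.5228),D(0,.1175,a,.5228)],(0,0,255))]
cv2.imwrite('pics/h.png',np.vstack([crop(t,230,140,150,110,5,L)[:550,:640],]))
cv2.imwrite('pics/hs.png',crop(s,240,120,125,110,5.4,L))
plan(*D(0,0,.17,.5228),97.17,1)
E
```

```text
[0.51471775 0.09823623 0.16878218] [-1.79916854e+02  3.57634886e-02  9.70208879e+01] [ 0.69727186 -0.40169135 -2.65018326]
1 rows
[[0.0032, -0.0005, -0.0007, -0.0004, -0.0, -0.0021]]
```

View pics/h.png

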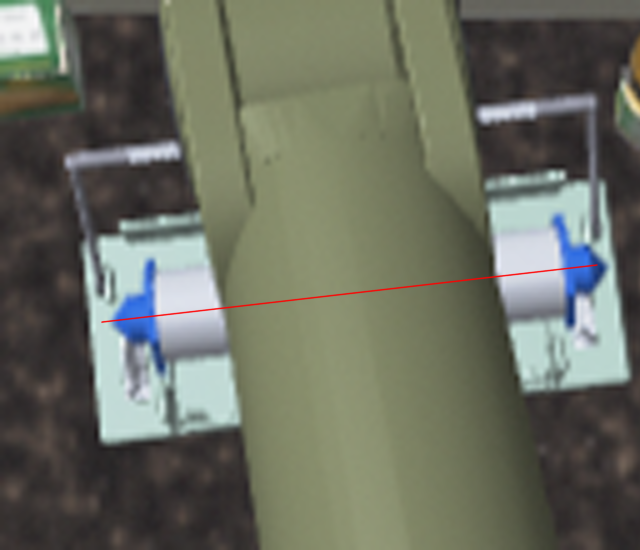

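View pics/hs.png

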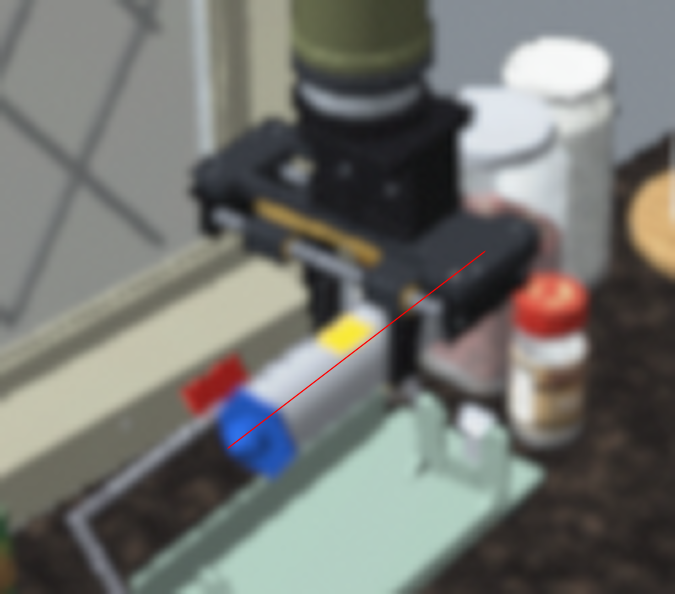

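```bash
cat > rollfit.py <<'E'
from h import *
from scipy.optimize import minimize
def ring(y,r,hexa=None):
    if hexa is None: t=np.linspace(0,2*np.pi,40); return np.c_[r*np.cos(t),0*t+y,r*np.sin(t)]
    t=hexa+np.arange(6)*np.pi/3; r=r/np.cos(np.pi/6); return np.c_[r*np.cos(t),0*t+y,r*np.sin(t)]
SS=6
def render(c,box,p,order):
    x0,y0,w,h=box; im=np.zeros((h*SS,w*SS),np.uint8)
    x,y,z,yaw,tilt,hx=p; Rm=R.from_euler('zx',[yaw,tilt]).as_matrix() if 0 else (R.from_rotvec([0,0,yaw])*R.from_rotvec([tilt,0,0])).as_matrix()
    def fill(P,v):
        q=(proj(c,P@Rm.T+[x,y,z])-[x0,y0]+.5)*SS-.5
        cv2.fillConvexPoly(im,cv2.convexHull(np.round(q*16).astype(np.int32)),v,cv2.LINE_8,4)
    sil=np.r_[ring(-.095,.022),ring(.095,.022)]
    def cap(s): fill(np.r_[ring(.099*s,.012),ring(.109*s,.012),ring(.1175*s,.0015)],255)
    def fl(s): fill(np.r_[ring(.095*s,.024,hx),ring(.099*s,.024,hx)],255)
    if order=='top':
        for s in(1,-1): cap(s);fl(s)
        fill(sil,0)
    else: fill(sil,0);fl(1);cap(1)
    return cv2.resize(im,(w,h),interpolation=cv2.INTER_AREA)/255.
def blue(c,box):
    x0,y0,w,h=box;f=c['frame'][y0:y0+h,x0:x0+w].astype(float); hsv=cv2.cvtColor(c['frame'],cv2.COLOR_RGB2HSV)[y0:y0+h,x0:x0+w].astype(int)
    b=np.clip((f[:,:,2]-f[:,:,0])/90,0,1); n,l=cv2.connectedComponents(((b>.25)).astype(np.uint8)); 
    keep=np.zeros(b.shape,np.uint8)
    for i in range(1,n):
        if (l==i).sum()>25: keep|=(l==i).astype(np.uint8)
    return b*cv2.dilate(keep,np.ones((3,3)))
def fit(p0,views,free):
    B=[blue(c,b) for c,b,o in views]
    def cost(q):
        p=np.array(p0,float);p[free]+=np.array(q)*np.array([.003,.003,.003,.02,.02,.2])[free]
        return sum(np.mean(np.sqrt(np.square(cv2.GaussianBlur(render(c,b,p,o)-bb,(0,0),.7))+1e-4))*bb.size for (c,b,o),bb in zip(views,B))
    best=None
    for hx in((0,-.35,.35) if 5 in free else (0,)):
        q0=np.zeros(len(free)); 
        if 5 in free:q0[-1]=hx/.2
        S=np.vstack([q0]+[q0+e for e in np.eye(len(free))])
        r=minimize(cost,q0,method='Nelder-Mead',options=dict(initial_simplex=S,maxfev=900,xatol=.01,fatol=.005))
        if best is None or r.fun<best.fun: best=r
    p=np.array(p0,float);p[free]+=best.x*np.array([.003,.003,.003,.02,.02,.2])[free]
    return p,best.fun,[b.sum() for b in B]
def disp(p): # to dispenser coordinates, mm
    e=np.array([p[0],p[1],0]);return (1e3*(e@EX-.5228)).round(2),(1e3*(e@EY-.0369)).round(2),(p[2]*1e3).round(2),np.degrees(p[3]-YAW).round(2),np.degrees(p[4]).round(2)
E
python3 - <<'E'
from rollfit import *
t=read_camera('top');s=read_camera('scene');o=get_obs();P=o['tool_pos']
p0=[P[0],P[1],P[2]+.014,YAW,0,0]
T=(t,(240,170,125,60),'top');S=(s,(270,185,35,35),'scene')
for v,n in(([T],'top'),([S],'scene'),([T,S],'both')):
    p,c,b=fit(p0,v,[0,1,2,3,4,5]); print(n,disp(p),p[5].round(2),round(c,2),b)
print('tcp',disp([*P,YAW,0]),o['tool_rot'])
E
```

```text
top (np.float64(0.36), np.float64(-4.34), np.float64(182.02), np.float64(-0.01), np.float64(0.96)) 0.24 123.19 [np.float64(251.83333333333331)]
scene (np.float64(-5.24), np.float64(3.22), np.float64(176.46), np.float64(0.09), np.float64(4.09)) 0.08 25.84 [np.float64(181.02222222222224)]
both (np.float64(1.74), np.float64(-4.09), np.float64(173.66), np.float64(0.36), np.float64(1.68)) 0.16 154.39 [np.float64(251.83333333333331), np.float64(181.02222222222224)]
tcp (np.float64(0.67), np.float64(-2.7), np.float64(169.61), np.float64(0.0), np.float64(0.0)) [ 1.79994055e+02 -1.49196550e-02  9.70951186e+01]
```

Request:
play_rows([
  [[0.0035, -0.0005, 0.01, 0, 0, 0, 0.03], [0, 0, 0.025, 0, 0, 0, 0.03], [0, 0, 0.025, 0, 0, 0, 0.03], [0, 0, 0.013, 0, 0, 0, 0.03], [0, 0, 0, 0, 0, 0, 0.03], [0, 0, 0, 0, 0, 0, 0.03], [0, 0, 0, 0, 0, 0, 0.03], [0, 0, 0, 0, 0, 0, 0.03]],
])

```text
time_s: 7.55
tool_pos: [0.5151, 0.1039, 0.0978]
tool_rot: [179.9, -0.0, 97.2]
force: [-0.4, 0.4, -2.2]
grip_width: 0.0433
grasp_force: 25.0
```

```bash
python3 - <<'E'
from rollfit import *
t=read_camera('top');s=read_camera('scene');o=get_obs();P=o['tool_pos']
p0=[P[0],P[1],P[2]+.01,YAW,0,0.2]
q=proj(s,D(0,.108,P[2]+.01))[0];b=(int(q[0])-18,int(q[1])-20,36,40)
T=(t,(240,175,125,60),'top');S=(s,b,'scene')
for v,n in(([T],'top'),([T,S],'both')):
    p,c,bb=fit(p0,v,[0,1,2,3,4,5]); print(n,disp(p),p[5].round(2),round(c,2),bb,[round(render(c_,b_,p,o_).sum()) for c_,b_,o_ in v])
print('tcp',disp([*P,YAW,0]),o['tool_rot'],o['force'])
L=[([D(x,.101*k,z,.5228) for x,z in[(-.0135,.036),(-.0135,.061),(-.02,.071)]],(0,0,255)) for k in(1,-1)]+[([D(x,.101*k,z,.5228) for x,z in[(.0135,.036),(.0135,.061),(.02,.071)]],(0,0,255)) for k in(1,-1)]
a=crop(t,243,165,45,60,8.5);b2=crop(t,320,155,45,60,8.5)
a2=crop(s,b[0]-10,b[1]-10,60,60,8.5)
cv2.imwrite('pics/close.png',np.hstack([a,b2])); 
for nm,(c_,b_,o_) in(('rt',T),('rs',S)):
    r=render(c_,b_,p,o_); bl=blue(c_,b_); f=c_['frame'][b_[1]:b_[1]+b_[3],b_[0]:b_[0]+b_[2],::-1]
    z=np.dstack([bl*255,0*bl,r*255]).astype(np.uint8); cv2.imwrite(nm+'.png',cv2.resize(np.vstack([f,z]),None,fx=6 if nm=='rt' else 7,fy=6 if nm=='rt' else 7,interpolation=cv2.INTER_CUBIC))
A=cv2.imread('rt.png');B=cv2.imread('rs.png');H=720;C=np.hstack([A,cv2.copyMakeBorder(B,0,max(0,A.shape[0]-B.shape[0]),0,0,0)[:A.shape[0]]]);C=cv2.resize(C,None,fx=min(800/C.shape[1],600/C.shape[0]),fy=min(800/C.shape[1],600/C.shape[0]));cv2.imwrite('pics/cmp.png',C)
E
```

```text
top (np.float64(1.32), np.float64(0.99), np.float64(109.31), np.float64(0.32), np.float64(1.73)) 0.2 115.48 [np.float64(222.5)] [180]
both (np.float64(2.28), np.float64(1.18), np.float64(103.9), np.float64(0.41), np.float64(1.75)) 0.14 153.24 [np.float64(222.5), np.float64(176.43333333333334)] [179, 155]
tcp (np.float64(0.88), np.float64(1.78), np.float64(97.41), np.float64(0.0), np.float64(0.0)) [ 1.79911274e+02 -3.37895508e-02  9.71889862e+01] [ 0.61580273  0.52658523 -2.57589492]
```

View pics/cmp.png

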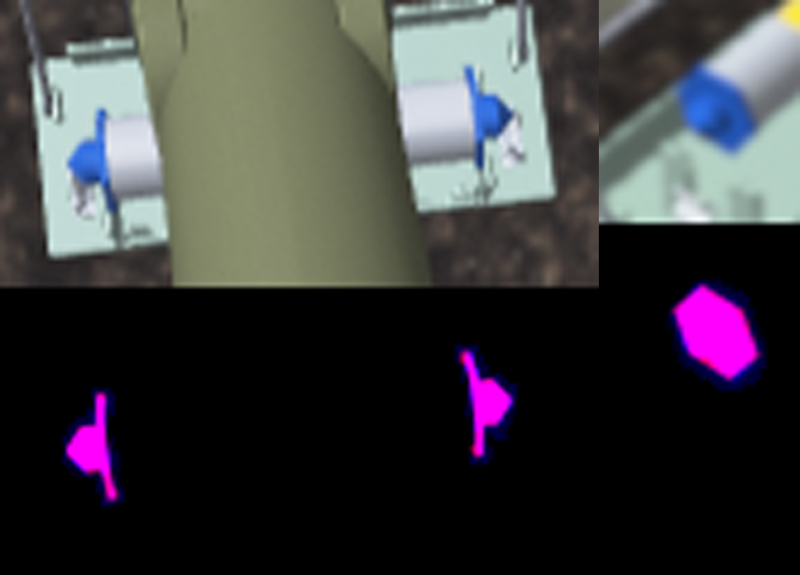

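Request:
play_rows([
  [[-0.0012, -0.0015, 0, 0, -0.03, 0.006, 0.03], [0, 0, 0, 0, 0, 0, 0.03], [0, 0, 0.005, 0, 0, 0, 0.03], [0, 0, 0.005, 0, 0, 0, 0.03], [0, 0, 0.005, 0, 0, 0, 0.03], [0, 0, 0.005, 0, 0, 0, 0.03], [0, 0, 0, 0, 0, 0, 0.03], [0, 0, 0, 0, 0, 0, 0.03]],
])

```text
time_s: 8.45
tool_pos: [0.5128, 0.1014, 0.0764]
tool_rot: [-180.0, 1.7, 96.8]
force: [0.4, -1.0, -3.0]
grip_width: 0.0433
grasp_force: 25.0
```

```bash
cat > m.py <<'E'
from rollfit import *
import sys
t=read_camera('top');s=read_camera('scene');o=get_obs();P=o['tool_pos']
dz=float(sys.argv[1]); p0=[*(D(0,0,0,.5228)[:2]),dz if dz>.03 else P[2]+dz,YAW,0,0.2]
q=proj(s,D(0,.108,p0[2]))[0];b=(int(q[0])-18,int(q[1])-20,36,40)
T=(t,(240,175,125,60),'top');S=(s,b,'scene')
for v,n in(([T],'top'),([S],'scene'),([T,S],'both')):
    if n=='scene': continue
    p,c,bb=fit(p0,v,[0,1,2,3,4,5]); print(n,*map(float,disp(p)),p[5].round(2),round(c,2))
print('tcp',*map(float,disp([*P,YAW,0])),o['tool_rot'].round(2),o['force'].round(2))
E
python3 m.py .008
```

```text
top -0.57 -1.07 83.68 -0.03 -0.06 0.16 116.41
both -0.23 -0.83 82.39 -0.02 0.24 0.13 151.47
tcp -1.0 -0.2 76.74 0.0 0.0 [179.97   1.72  96.84] [-0.4  -0.58 -2.21]
```

Request:
play_rows([
  [[0.0007, 0, 0.003, 0, 0, 0, 0.03], [0, 0, 0.003, 0, 0, 0, 0.03], [0, 0, 0.003, 0, 0, 0, 0.03], [0, 0, 0.003, 0, 0, 0, 0.03], [0, 0, 0.003, 0, 0, 0, 0.03], [0, 0, 0.002, 0, 0, 0, 0.03], [0, 0, 0, 0, 0, 0, 0.03], [0, 0, 0, 0, 0, 0, 0.03]],
])

```text
time_s: 9.35
tool_pos: [0.5134, 0.1019, 0.0598]
tool_rot: [179.9, 1.7, 96.8]
force: [1.0, 0.8, -2.2]
grip_width: 0.0436
grasp_force: 25.0
```

Request:
play_rows([
  [[0, 0, 0.001, 0, 0, 0, 0.03], [0, 0, 0.001, 0, 0, 0, 0.03], [0, 0, 0.001, 0, 0, 0, 0.03], [0, 0, 0, 0, 0, 0, 0.03], [0, 0, 0, 0, 0, 0, 0.03]],
])

```text
time_s: 9.85
tool_pos: [0.514, 0.102, 0.0572]
tool_rot: [179.9, 1.7, 96.8]
force: [4.6, -0.4, 2.0]
grip_width: 0.0432
grasp_force: 25.0
```

Request:
play_rows([
  [[0, 0.0012, 0, 0, 0, 0, 0.03], [0, 0, 0.0005, 0, 0, 0, 0.03], [0, 0, 0, 0, 0, 0, 0.03], [0, 0, 0, 0, 0, 0, 0.03]],
])

```text
time_s: 10.25
tool_pos: [0.5143, 0.1018, 0.056]
tool_rot: [180.0, 1.7, 96.8]
force: [3.4, -0.1, -0.0]
grip_width: 0.0432
grasp_force: 25.0
```

```bash
python3 m.py .0063
```

```text
top 0.56 -0.71 65.06 -0.0 0.49 0.19 111.22
both 1.07 -0.73 63.22 -0.48 -0.49 0.1 159.07
tcp 0.12 0.0 56.03 0.0 0.0 [179.97   1.72  96.85] [4.38 0.14 0.5 ]
```

Request:
play_rows([
  [[0, 0.001, 0, 0, 0, 0, 0.03], [0, 0, 0.0007, 0, 0, 0, 0.03], [0, 0, 0.0007, 0, 0, 0, 0.03], [0, 0, 0, 0, 0, 0, 0.03], [0, 0, 0, 0, 0, 0, 0.03]],
])

```text
time_s: 10.85
tool_pos: [0.5145, 0.1018, 0.0543]
tool_rot: [-179.9, 1.7, 96.9]
force: [1.0, 1.4, -1.3]
grip_width: 0.0434
grasp_force: 25.0
```

Request:
play_rows([
  [[0, 0, 0.0007, 0, 0, 0, 0.03], [0, 0, 0.0007, 0, 0, 0, 0.03], [0, 0, 0, 0, 0, 0, 0.03], [0, 0, 0, 0, 0, 0, 0.03]],
])

```text
time_s: 11.25
tool_pos: [0.5149, 0.1019, 0.0531]
tool_rot: [-180.0, 1.7, 96.9]
force: [0.5, 0.8, -0.2]
grip_width: 0.0434
grasp_force: 25.0
```

Request:
play_rows([
  [[0, 0, 0.0007, 0, 0, 0, 0.03], [0, 0, 0, 0, 0, 0, 0.03], [0, 0, 0, 0, 0, 0, 0.065], [0, 0, 0, 0, 0, 0, 0.065], [0, 0, 0, 0, 0, 0, 0.065], [0, 0, 0, 0, 0, 0, 0.065], [0, 0, -0.01, 0, 0, 0, 0.065], [0, 0, -0.03, 0, 0, 0, 0.065], [0, 0, -0.04, 0, 0.03, 0, 0.065], [0, 0, -0.02, 0, 0, 0, 0.065], [0, 0, 0, 0, 0, 0, 0.0], [0, 0, 0, 0, 0, 0, 0.0]],
])

```text
time_s: 12.45
tool_pos: [0.5149, 0.1043, 0.1531]
tool_rot: [179.9, -0.0, 96.9]
force: [-0.4, -0.2, -1.1]
grip_width: 0.0559
grasp_force: 0.0
```

```bash
python3 m.py .06; python3 -c "
from h import *
plan(*D(0,.090,.11,.5240),97.17)"
```

```text
top 1.87 -0.98 60.4 0.49 0.08 0.16 117.57
both 2.78 -1.09 57.25 0.21 0.07 0.16 169.99
tcp 0.12 2.29 151.6 0.0 0.0 [-1.799e+02  2.000e-02  9.686e+01] [-0.66 -0.3  -0.15]
3 rows
[[0.0292, 0.0002, 0.0139, -0.0006, 0.0001, -0.0018], [0.0292, 0.0003, 0.0139, -0.0006, 0.0001, -0.0018], [0.0292, 0.0003, 0.0139, -0.0006, 0.0001, -0.0018]]
```

```bash
python3 -c "
from h import *
print(get_obs()['grip_width']);plan(*D(0,.090,.105,.5245,.036),97.17)"
```

```text
0.04848440622488001
3 rows
[[0.0289, 0.0004, 0.0155, -0.0006, 0.0001, -0.0018], [0.0289, 0.0004, 0.0155, -0.0006, 0.0001, -0.0018], [0.0289, 0.0005, 0.0155, -0.0006, 0.0001, -0.0018]]
```

Request:
play_rows([
  [[0.029, 0.0005, 0, 0, 0, -0.002, 0], [0.029, 0.0005, 0, 0, 0, -0.002, 0], [0.029, 0.0005, 0.01, 0, 0, -0.002, 0], [0, 0, 0.02, 0, 0, 0, 0], [0, 0, 0.015, 0, 0, 0, 0], [0, 0, 0, 0, 0, 0, 0], [0, 0, 0, 0, 0, 0, 0], [0, 0, 0, 0, 0, 0, 0]],
])

```text
time_s: 13.35
tool_pos: [0.5065, 0.1901, 0.1082]
tool_rot: [179.9, -0.0, 97.1]
force: [-0.8, 0.2, 0.5]
grip_width: 0.0004
grasp_force: 0.0
```

```bash
python3 -c "
from h import *
o=get_obs();print(o['grip_width'],o['force']);plan(*D(0,.090,.088,.5245,.036),97.17)"
```

```text
0.00043461585180768874 [-0.84817912  0.24049436  0.49509459]
1 rows
[[0.0006, -0.0018, 0.0202, 0.0012, -0.0002, -0.0011]]
```

Request:
play_rows([
  [[0.0005, -0.0018, 0.01, 0, 0, 0, 0], [0, 0, 0.008, 0, 0, 0, 0], [0, 0, 0.002, 0, 0, 0, 0], [0, 0, 0.002, 0, 0, 0, 0], [0, 0, 0.002, 0, 0, 0, 0], [0, 0, 0, 0, 0, 0, 0]],
])

```text
time_s: 13.95
tool_pos: [0.5039, 0.191, 0.0834]
tool_rot: [-180.0, 0.0, 97.2]
force: [0.3, -0.4, -0.3]
grip_width: 0.0005
grasp_force: 0.0
```

Request:
play_rows([
  [[0, 0, 0.001, 0, 0, 0, 0], [0, 0, 0.001, 0, 0, 0, 0], [0, 0, 0.001, 0, 0, 0, 0], [0, 0, 0.001, 0, 0, 0, 0], [0, 0, 0, 0, 0, 0, 0]],
])

```text
time_s: 14.45
tool_pos: [0.5043, 0.1911, 0.0798]
tool_rot: [179.9, -0.0, 97.2]
force: [1.0, -0.0, 1.6]
grip_width: 0.0002
grasp_force: 0.9
```

Request:
play_rows([
  [[0, 0, 0.001, 0, 0, 0, 0], [0, 0, 0.001, 0, 0, 0, 0], [0, 0, 0.001, 0, 0, 0, 0], [0, 0, 0.001, 0, 0, 0, 0], [0, 0, 0, 0, 0, 0, 0]],
])

```text
time_s: 14.95
tool_pos: [0.5046, 0.1912, 0.0762]
tool_rot: [179.9, -0.0, 97.2]
force: [-0.6, -0.7, 6.0]
grip_width: 0.0002
grasp_force: 3.1
```

Request:
play_rows([
  [[0, 0, 0.001, 0, 0, 0, 0], [0, 0, 0.001, 0, 0, 0, 0], [0, 0, 0.001, 0, 0, 0, 0], [0, 0, 0, 0, 0, 0, 0]],
])

```text
time_s: 15.35
tool_pos: [0.5034, 0.1911, 0.072]
tool_rot: [-180.0, 0.0, 97.2]
force: [0.2, 0.4, 1.8]
grip_width: 0.0005
grasp_force: 0.8
```

Request:
play_rows([
  [[0, 0, 0.001, 0, 0, 0, 0], [0, 0, 0.001, 0, 0, 0, 0], [0, 0, 0.001, 0, 0, 0, 0], [0, 0, 0, 0, 0, 0, 0], [0, 0, 0, 0, 0, 0, 0]],
])

```text
time_s: 15.85
tool_pos: [0.5041, 0.1912, 0.0698]
tool_rot: [180.0, -0.0, 97.2]
force: [-0.4, 0.6, 5.5]
grip_width: 0.0004
grasp_force: 2.4
```

Request:
play_rows([
  [[0, 0, -0.01, 0, 0, 0, 0], [0, 0, -0.03, 0, 0, 0, 0], [-0.03, 0, -0.005, 0, 0, 0, 0], [-0.045, 0, 0, 0, 0, 0, 0], [-0.045, 0, 0, 0, 0, 0, 0], [-0.04, 0, 0, 0, 0, 0, 0], [-0.02, 0, 0, 0, 0, 0, 0], [0, 0, 0, 0, 0, 0, 0], [0, 0, 0, 0, 0, 0, 0]],
])

```text
time_s: 16.75
tool_pos: [0.526, 0.0127, 0.1144]
tool_rot: [-180.0, -0.0, 97.2]
force: [0.1, 0.4, -1.0]
grip_width: 0.0007
grasp_force: 0.0
```

```bash
python3 m.py .054; python3 -c "
from h import *
plan(*D(0,-.090,.09,.5245,.036),97.17,1)"
```

```text
top 0.33 -1.15 53.44 -0.29 1.32 0.33 167.14
both 1.11 -0.92 52.1 -0.47 -0.44 0.12 232.1
tcp 0.98 -88.42 114.34 0.0 0.0 [-1.7997e+02 -4.0000e-02  9.7330e+01] [-0.26  0.12 -0.47]
1 rows
[[-0.0025, 0.0007, 0.0243, -0.0005, -0.0007, 0.0028]]
```

Request:
play_rows([
  [[-0.0025, 0.0005, 0.01, 0, 0, 0.002, 0], [0, 0, 0.01, 0, 0, 0, 0], [0, 0, 0.006, 0, 0, 0, 0], [0, 0, 0.002, 0, 0, 0, 0], [0, 0, 0.001, 0, 0, 0, 0], [0, 0, 0.001, 0, 0, 0, 0], [0, 0, 0, 0, 0, 0, 0]],
])

```text
time_s: 17.55
tool_pos: [0.5274, 0.01, 0.0847]
tool_rot: [180.0, -0.0, 97.1]
force: [0.8, 0.5, 0.3]
grip_width: 0.0003
grasp_force: 0.0
```

Request:
play_rows([
  [[0, 0, 0.001, 0, 0, 0, 0], [0, 0, 0.001, 0, 0, 0, 0], [0, 0, 0.001, 0, 0, 0, 0], [0, 0, 0.001, 0, 0, 0, 0], [0, 0, 0, 0, 0, 0, 0]],
])

```text
time_s: 18.05
tool_pos: [0.5277, 0.01, 0.0809]
tool_rot: [179.9, -0.0, 97.1]
force: [0.3, 0.2, 3.1]
grip_width: 0.0005
grasp_force: 1.7
```

Request:
play_rows([
  [[0, 0, 0.001, 0, 0, 0, 0], [0, 0, 0.001, 0, 0, 0, 0], [0, 0, 0.001, 0, 0, 0, 0], [0, 0, 0, 0, 0, 0, 0]],
])

```text
time_s: 18.45
tool_pos: [0.528, 0.0099, 0.0781]
tool_rot: [179.9, 0.0, 97.1]
force: [-0.4, -0.5, 6.4]
grip_width: 0.0005
grasp_force: 3.2
```

Request:
play_rows([
  [[0, 0, 0.001, 0, 0, 0, 0], [0, 0, 0.001, 0, 0, 0, 0], [0, 0, 0.001, 0, 0, 0, 0], [0, 0, 0, 0, 0, 0, 0]],
])

```text
time_s: 18.85
tool_pos: [0.5284, 0.01, 0.0756]
tool_rot: [179.9, -0.0, 97.1]
force: [-0.1, -0.0, 8.3]
grip_width: 0.0005
grasp_force: 4.3
```

Request:
play_rows([
  [[0, 0, 0.001, 0, 0, 0, 0], [0, 0, 0.001, 0, 0, 0, 0], [0, 0, 0, 0, 0, 0, 0]],
])

```text
time_s: 19.15
tool_pos: [0.5287, 0.0102, 0.0739]
tool_rot: [179.8, -0.0, 97.1]
force: [-0.0, -0.5, 9.6]
grip_width: 0.0005
grasp_force: 5.0
```

Request:
play_rows([
  [[0, 0, 0.001, 0, 0, 0, 0], [0, 0, 0.001, 0, 0, 0, 0], [0, 0, 0, 0, 0, 0, 0]],
])

```text
time_s: 19.45
tool_pos: [0.5289, 0.0103, 0.0722]
tool_rot: [179.8, -0.0, 97.1]
force: [-0.3, 0.7, 10.8]
grip_width: 0.0005
grasp_force: 5.7
```

Request:
play_rows([
  [[0, 0, 0.001, 0, 0, 0, 0], [0, 0, 0.001, 0, 0, 0, 0], [0, 0, 0, 0, 0, 0, 0]],
])

```text
time_s: 19.75
tool_pos: [0.5286, 0.0102, 0.0697]
tool_rot: [179.8, -0.0, 97.1]
force: [0.2, 0.4, 4.3]
grip_width: 0.0003
grasp_force: 2.3
```

Request:
play_rows([
  [[0, 0, 0.001, 0, 0, 0, 0], [0, 0, 0, 0, 0, 0, 0]],
])

```text
time_s: 19.95
tool_pos: [0.5285, 0.0102, 0.0683]
tool_rot: [179.8, -0.0, 97.1]
force: [1.4, 0.1, 6.2]
grip_width: 0.0005
grasp_force: 3.2
```

Request:
play_rows([
  [[0, 0, -0.01, 0, 0, 0, 0], [0, 0, -0.03, 0, 0, 0, 0], [0, 0, -0.04, 0, 0, 0, 0], [0, -0.03, -0.03, 0, 0, 0.13, 0], [0, -0.04, -0.03, 0, 0, 0.13, 0], [0, -0.04, 0, 0, 0, 0.13, 0], [0, 0, 0, 0, 0, 0.13, 0], [0, 0, 0, 0, 0, 0.13, 0], [0, 0, 0, 0, 0, 0.13, 0], [0, 0, 0, 0, 0, 0.13, 0], [0, 0, 0, 0, 0, 0.13, 0], [0, 0, 0, 0, 0, 0, 0]],
])

```text
time_s: 21.15
tool_pos: [0.4172, 0.0118, 0.2073]
tool_rot: [-180.0, 0.0, 37.5]
force: [0.5, -0.1, 0.6]
grip_width: 0.0005
grasp_force: 0.0
```

```bash
python3 m.py .048; python3 - <<'E'
from h import *
t=read_camera('top');s=read_camera('scene')
for r in(125,130,135,140): print(r,[float(back(t,(300,r),z)[0].round(3)) for z in(0,.05,.1)])
f=t['frame'];print([ (r,f[r,300].tolist()) for r in range(124,150,2)])
a=crop(t,240,115,130,120,5);b=crop(s,230,100,130,115,5)
cv2.imwrite('pics/two.png',cv2.resize(np.vstack([np.hstack([a[:575],b])]),(800,354)))
E
```

```text
top 2.27 -0.04 44.63 0.65 3.86 0.22 165.31
both 0.24 -0.37 49.89 -0.89 1.15 0.14 232.03
tcp -107.16 -77.26 207.38 0.0 0.0 [-1.7998e+02  3.0000e-02  3.7650e+01] [ 0.09 -0.19 -0.29]
125 [0.761, 0.743, 0.725]
130 [0.747, 0.729, 0.711]
135 [0.732, 0.715, 0.698]
140 [0.717, 0.701, 0.684]
[(124, [201, 201, 183]), (126, [201, 200, 183]), (128, [199, 198, 182]), (130, [201, 200, 183]), (132, [200, 199, 182]), (134, [200, 199, 182]), (136, [195, 195, 178]), (138, [108, 107, 98]), (140, [99, 98, 90]), (142, [87, 85, 79]), (144, [76, 68, 63]), (146, [74, 65, 60]), (148, [58, 52, 52])]
```

View pics/two.png

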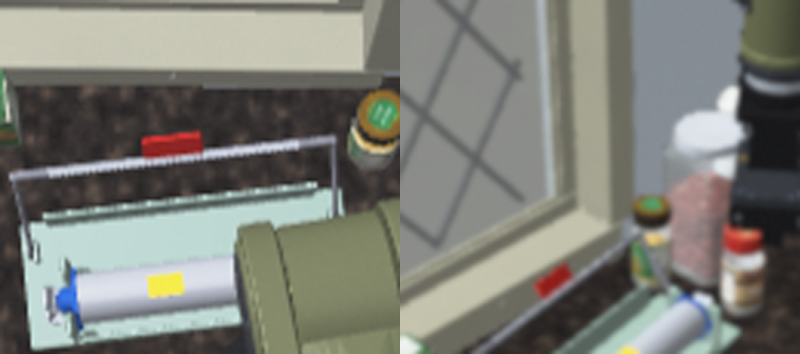

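```bash
python3 - <<'E'
from h import *
plan(*D(.137,0,.225,.5245,.036),7.17)
print(get_obs()['qpos'].round(1))
E
```

```text
6 rows
[[0.0417, 0.0098, -0.0029, -0.0, 0.0, 0.0885], [0.0424, 0.0061, -0.0029, -0.0, 0.0, 0.0885], [0.0428, 0.0023, -0.0029, -0.0, 0.0, 0.0885], [0.0428, -0.0015, -0.0029, -0.0, 0.0, 0.0885], [0.0425, -0.0053, -0.0029, -0.0, 0.0, 0.0885], [0.0419, -0.009, -0.0029, -0.0, 0.0, 0.0885]]
[-34.2 -12.1  25.6 115.6   5.4  75.4 -62.9]
```

Request:
play_rows([
  [[0.0415, 0.01, -0.003, 0, 0, 0.0885, 0], [0.0425, 0.006, -0.003, 0, 0, 0.0885, 0], [0.043, 0.0025, -0.003, 0, 0, 0.0885, 0], [0.043, -0.0015, -0.003, 0, 0, 0.0885, 0], [0.0425, -0.0055, -0.003, 0, 0, 0.0885, 0], [0.042, -0.009, -0.003, 0, 0, 0.0885, 0], [0, 0, 0, 0, 0, 0, 0], [0, 0, 0, 0, 0, 0, 0], [0, 0, 0, 0, 0, 0, 0], [0, 0, 0, 0, 0, 0, 0]],
])

```text
time_s: 22.35
tool_pos: [0.652, 0.1169, 0.2264]
tool_rot: [-180.0, -0.0, 7.0]
force: [-0.2, -0.4, 0.0]
grip_width: 0.0004
grasp_force: 0.0
```

```bash
python3 - <<'E'
from h import *
plan(*D(.137,0,.225,.5245,.036),7.17,1)
print(get_obs()['qpos'].round(1))
E
python3 m.py .048
```

```text
1 rows
[[0.0, -0.0014, 0.0014, -0.0007, -0.0009, -0.0021]]
[-33.6  21.   28.   81.9  -9.9  79.5 -88.4]
top 1.72 1.15 50.38 0.32 -1.34 -0.11 141.96
both 1.13 1.7 58.74 -0.25 -2.13 0.07 200.05
tcp 138.83 -2.05 226.6 0.0 0.0 [-1.7994e+02 -7.0000e-02  7.0400e+00] [-0.17 -0.73  0.25]
```

```bash
cat > mf.py <<'E'
from rollfit import *
t=read_camera('top');s=read_camera('scene')
def rend(c,box,p,what,ends):
    x0,y0,w,h=box; im=np.zeros((h*SS,w*SS),np.uint8); x,y,z,yaw,tilt,hx=p
    Rm=(R.from_rotvec([0,0,yaw])*R.from_rotvec([tilt,0,0])).as_matrix()
    def fill(P,v):
        q=(proj(c,P@Rm.T+[x,y,z])-[x0,y0]+.5)*SS-.5; cv2.fillConvexPoly(im,cv2.convexHull(np.round(q*16).astype(np.int32)),v,cv2.LINE_8,4)
    sil=np.r_[ring(-.095,.022),ring(.095,.022)]
    for e in ends:
        if what=='cap': fill(np.r_[ring(.099*e,.013),ring(.12*e,.013)],255)
        else: fill(np.r_[ring(.095*e,.024,hx),ring(.099*e,.024,hx)],255)
    if what!='cap' and len(ends)==2: fill(sil,0)
    return cv2.resize(im,(w,h),interpolation=cv2.INTER_AREA)/255.
sc=np.array([.002,.002,.003,.01,.02,.2])
def run(views):
    B=[blue(c,b) for c,b,e in views]; best=None
    base=np.array([*D(0,0,.048,.5243,.036)[:2],.05,YAW,0,.1])
    def cost(q):
        p=base+q*sc; k=0
        for (c,b,e),bb in zip(views,B):
            w=1-cv2.dilate(rend(c,b,p,'cap',e),np.ones((3,3))); d=cv2.GaussianBlur(rend(c,b,p,'fl',e)-bb,(0,0),.7); k+=np.sum(w*np.sqrt(d*d+1e-4))
        return k+.3*np.sum((q[:2]/1.5)**2)+.3*(q[3]/2)**2
    for hx in(-1.5,0,1.5):
      for tl in(-1,1):
        q0=np.array([0,0,0,0,tl,hx]);S=np.vstack([q0]+[q0+e for e in np.eye(6)])
        r=minimize(cost,q0,method='Nelder-Mead',options=dict(initial_simplex=S,maxfev=700))
        if best is None or r.fun<best.fun: best=r
    p=base+best.x*sc; print(*map(float,disp(p)),p[5].round(2),round(best.fun,1), 'end z',(p[2]*1e3+117.5*np.sin(p[4])).round(1),(p[2]*1e3-117.5*np.sin(p[4])).round(1))
q=proj(s,D(0,.1,.05))[0];b=(int(q[0])-16,int(q[1])-18,32,36)
T=(t,(240,178,125,55),(1,-1))
run([T]);run([T,(s,b,(1,))])
top=crop(t,243,180,50,50,8);r=crop(t,318,170,50,50,8)
q2=proj(s,D(0,-.1,.05))[0].astype(int)
a=crop(s,b[0]-9,b[1]-7,50,50,7);b2=crop(s,q2[0]-25,q2[1]-25,50,50,7)
cv2.imwrite('pics/ends.png',cv2.resize(np.vstack([np.hstack([top,r]),cv2.resize(np.hstack([a,b2]),(800,400))]),(600,600)))
E
python3 mf.py
```

```text
2.03 0.49 48.1 0.45 1.35 0.7 91.9 end z 50.9 45.3
1.19 1.06 52.94 -0.13 -1.15 0.03 134.6 end z 50.6 55.3
```

View pics/ends.png

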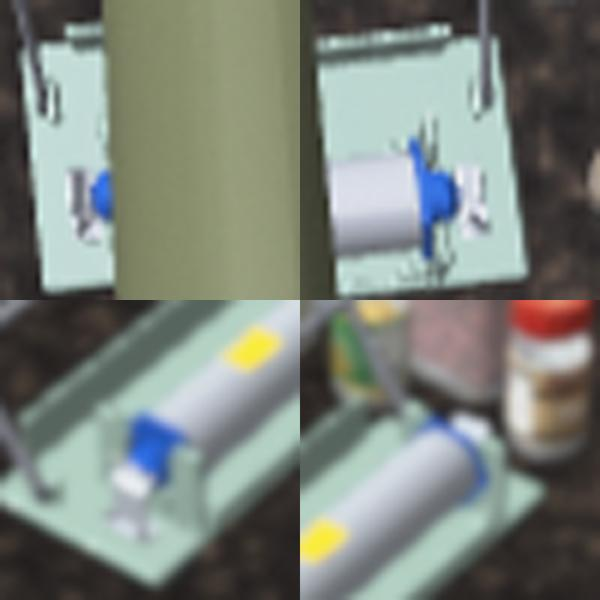

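Request:
play_rows([
  [[0, -0.002, 0.03, 0, 0, 0, 0], [0, 0, 0.04, 0, 0, 0, 0], [0, 0, 0.035, 0, 0, 0, 0], [0, 0, 0.02, 0, 0, 0, 0], [0, 0, 0.003, 0, 0, 0, 0], [0, 0, 0, 0, 0, 0, 0], [0, 0, 0, 0, 0, 0, 0]],
])

```text
time_s: 23.25
tool_pos: [0.6536, 0.1198, 0.0996]
tool_rot: [-180.0, -0.2, 7.1]
force: [0.2, 0.2, 0.6]
grip_width: 0.001
grasp_force: 0.0
```

```bash
cat > arc.py <<'E'
from h import *
o=get_obs();P=o['tool_pos'];x=(P@EX-.5245)*1e3;y=(P@EY-.036)*1e3;z=P[2]*1e3
print('now',x.round(1),y.round(1),z.round(1),o['tool_rot'].round(1),o['force'].round(1))
def pose(f): return np.array([48-102*np.cos(f)+4*np.sin(f)+9.5, 24+102*np.sin(f)+4*np.cos(f)])
fs=np.linspace(2.2,0,24); prev=np.array([x,z])
for f in fs:
    q=pose(f); print(round(f,2),q.round(1),'row',((q-prev)*[1,-1]).round(1)); prev=q
E
python3 arc.py
```

```text
now 139.0 1.3 99.6 [-180.    -0.2    7.1] [0.2 0.2 0.6]
2.2 [120.8 104.1] row [-18.2  -4.5]
2.1 [112.8 109.8] row [-7.9 -5.7]
2.01 [104.4 114.7] row [-8.4 -4.9]
1.91 [ 95.5 118.7] row [-8.9 -4.1]
1.82 [ 86.3 121.9] row [-9.2 -3.2]
1.72 [ 76.8 124.2] row [-9.5 -2.3]
1.63 [ 67.1 125.6] row [-9.7 -1.4]
1.53 [ 57.4 126.1] row [-9.7 -0.5]
1.43 [ 47.6 125.6] row [-9.7  0.5]
1.34 [ 38.  124.2] row [-9.7  1.4]
1.24 [ 28.5 121.9] row [-9.5  2.3]
1.15 [ 19.3 118.7] row [-9.2  3.2]
1.05 [ 10.4 114.6] row [-8.9  4.1]
0.96 [  2.  109.7] row [-8.4  4.9]
0.86 [ -5.9 104. ] row [-7.9  5.7]
0.77 [-13.3  97.5] row [-7.3  6.4]
0.67 [-20.   90.4] row [-6.7  7.1]
0.57 [-26.   82.7] row [-6.   7.7]
0.48 [-31.2  74.5] row [-5.2  8.2]
0.38 [-35.6  65.8] row [-4.4  8.7]
0.29 [-39.2  56.7] row [-3.6  9.1]
0.19 [-41.9  47.3] row [-2.7  9.4]
0.1 [-43.7  37.7] row [-1.8  9.6]
0.0 [-44.5  28. ] row [-0.8  9.7]
```

Request:
play_rows([
  [[-0.0095, 0, -0.0025, 0, 0, 0, 0], [-0.009, 0, -0.002, 0, 0, 0, 0], [-0.008, 0, -0.0055, 0, 0, 0, 0], [-0.0085, 0, -0.005, 0, 0, 0, 0], [-0.009, 0, -0.004, 0, 0, 0, 0], [-0.009, 0, -0.003, 0, 0, 0, 0], [-0.0095, 0, -0.0025, 0, 0, 0, 0], [-0.0095, 0, -0.0015, 0, 0, 0, 0], [-0.0095, 0, -0.0005, 0, 0, 0, 0], [-0.0095, 0, 0.0005, 0, 0, 0, 0], [-0.0095, 0, 0.0015, 0, 0, 0, 0], [0, 0, 0, 0, 0, 0, 0]],
])

```text
time_s: 24.45
tool_pos: [0.5509, 0.1074, 0.1216]
tool_rot: [-180.0, 0.1, 7.1]
force: [-0.6, 0.5, -0.0]
grip_width: 0.0003
grasp_force: 0.0
```

```bash
python3 arc.py | head -1; python3 - <<'E'
from h import *
t=read_camera('top');f=t['frame'].astype(int)
def red(c):
    f=c['frame'].astype(int);m=(f[:,:,0]>120)&(f[:,:,1]<60)&(f[:,:,2]<60);n,l,s,ce=cv2.connectedComponentsWithStats(m.astype(np.uint8));return [(s[i].tolist(),ce[i].round(1).tolist()) for i in range(1,n) if s[i,4]>8]
print(red(t));print(red(read_camera('scene')))
for a in(2.2,1.4,1.3,1.2,1.1):
    p=D(.048-.1*np.cos(a),0,.024+.1*np.sin(a),.5245,.036);print(a,proj(t,p).round(1),proj(read_camera('scene'),p).round(1))
E
```

```text
now 35.5 1.8 121.6 [-1.8e+02  1.0e-01  7.1e+00] [-0.6  0.5 -0. ]
[]
[([337, 177, 11, 5, 27], [341.3, 179.2]), ([296, 192, 10, 10, 34], [300.2, 196.5])]
2.2 [[296.3 162.7]] [[280.4 190.9]]
1.4 [[299.3 190. ]] [[298.7 195.1]]
1.3 [[299.8 194. ]] [[301.2 196.8]]
1.2 [[300.3 197.9]] [[303.6 198.7]]
1.1 [[300.7 201.7]] [[305.9 200.9]]
```

Request:
play_rows([
  [[-0.0075, 0, 0, 0, 0, 0, 0], [-0.009, 0, 0.0025, 0, 0, 0, 0], [-0.009, 0, 0.004, 0, 0, 0, 0], [-0.0085, 0, 0.005, 0, 0, 0, 0], [-0.008, 0, 0.0055, 0, 0, 0, 0], [-0.0075, 0, 0.0065, 0, 0, 0, 0], [-0.0065, 0, 0.007, 0, 0, 0, 0], [-0.006, 0, 0.0075, 0, 0, 0, 0], [-0.005, 0, 0.008, 0, 0, 0, 0], [-0.0045, 0, 0.009, 0, 0, 0, 0], [-0.0035, 0, 0.009, 0, 0, 0, 0], [0, 0, 0, 0, 0, 0, 0]],
])

```text
time_s: 26.0
tool_pos: [0.4766, 0.0978, 0.0564]
tool_rot: [180.0, 0.2, 7.1]
force: [0.2, 0.7, -0.9]
grip_width: 0.0008
grasp_force: 0.0
```

```bash
python3 arc.py | head -1
```

```text
now -39.4 1.6 56.4 [180.    0.2   7.1] [ 0.2  0.7 -0.9]
```

Now the last 28 mm down, with small steps at the end.

Request:
play_rows([
  [[-0.0025, 0, 0.0085, 0, 0, 0, 0], [-0.002, 0, 0.008, 0, 0, 0, 0], [-0.001, 0, 0.006, 0, 0, 0, 0], [0, 0, 0.003, 0, 0, 0, 0], [0, 0, 0.001, 0, 0, 0, 0], [0, 0, 0, 0, 0, 0, 0], [0, 0, 0, 0, 0, 0, 0]],
])

```text
time_s: 26.7
tool_pos: [0.473, 0.0975, 0.0317]
tool_rot: [-180.0, -0.0, 7.1]
force: [-0.6, 0.8, -0.6]
grip_width: 0.0007
grasp_force: 0.0
```

```bash
python3 arc.py | head -1
```

```text
now -43.0 1.7 31.7 [-180.    -0.     7.1] [-0.6  0.8 -0.6]
```

Request:
play_rows([
  [[0, 0, 0.001, 0, 0, 0, 0], [0, 0, 0.001, 0, 0, 0, 0], [0, 0, 0.001, 0, 0, 0, 0], [0, 0, 0.001, 0, 0, 0, 0], [0, 0, 0, 0, 0, 0, 0], [0, 0, 0, 0, 0, 0, 0]],
])

```text
time_s: 27.3
tool_pos: [0.473, 0.0975, 0.0277]
tool_rot: [-180.0, -0.0, 7.1]
force: [0.6, -0.6, 2.2]
grip_width: 0.0005
grasp_force: 0.9
```

Request:
play_rows([
  [[0, 0, 0.001, 0, 0, 0, 0], [0, 0, 0.001, 0, 0, 0, 0], [0, 0, 0.0005, 0, 0, 0, 0], [0, 0, 0, 0, 0, 0, 0], [0, 0, 0, 0, 0, 0, 0]],
])

```text
time_s: 27.8
tool_pos: [0.4731, 0.0976, 0.0253]
tool_rot: [-180.0, -0.0, 7.1]
force: [-0.2, 0.3, 5.4]
grip_width: 0.0005
grasp_force: 2.6
```

Request:
play_rows([
  [[0, 0, -0.005, 0, 0, 0, 0], [0, 0, -0.03, 0, 0, 0, 0], [0, 0, -0.045, 0, 0, 0, 0], [0, 0, -0.045, 0, 0, 0, 0], [0.02, -0.045, -0.02, 0, 0, 0, 0], [0.02, -0.045, 0, 0, 0, 0, 0], [0.01, -0.045, 0, 0, 0, 0, 0], [0.01, -0.045, 0, 0, 0, 0, 0], [0, -0.045, 0, 0, 0, 0, 0], [0, -0.045, 0, 0, 0, 0, 0], [0, 0, 0, 0, 0, 0, 0], [0, 0, 0, 0, 0, 0, 0]],
])

```text
time_s: 29.0
tool_pos: [0.4971, 0.3708, 0.1678]
tool_rot: [179.9, 0.1, 7.2]
force: [0.6, -1.1, 0.3]
grip_width: 0.0003
grasp_force: 0.0
```

```bash
python3 mf.py; python3 - <<'E'
from h import *
o=get_obs();print(o['tool_pos'],o['time_s'])
def red(c):
    f=c['frame'].astype(int);m=(f[:,:,0]>120)&(f[:,:,1]<60)&(f[:,:,2]<60);n,l,s,ce=cv2.connectedComponentsWithStats(m.astype(np.uint8));return [(s[i].tolist(),ce[i].round(1).tolist()) for i in range(1,n) if s[i,4]>8]
for n in('top','scene'):
    t=read_camera(n);print(n,red(t),[(a,proj(t,D(.048-.1*np.cos(a),0,.024+.1*np.sin(a),.5245,.036)).round(1)[0].tolist()) for a in(0,.08,.2)])
    for k in('spice_a','mug'):
        for r in silhouettes(n,k)[:2]:
            if n=='top':
                yy,xx=np.nonzero(r['pixels']);print(k,round(r['p'],2),back(t,(xx.mean(),yy.mean()),.07).round(3))
E
```

```text
2.81 0.43 47.0 0.3 -2.17 0.17 83.9 end z 42.6 51.5
1.41 0.01 53.52 -0.03 -1.9 0.08 125.7 end z 49.6 57.4
[0.49868141 0.3680847  0.16845231] 29.1
top [([307, 229, 7, 3, 11], [310.5, 230.5]), ([299, 231, 7, 2, 9], [302.3, 231.7])] [(0, [304.1, 227.8]), (0.08, [304.0, 227.3]), (0.2, [303.8, 226.1])]
spice_a 0.88 [ 0.541 -0.093  0.07 ]
spice_a 0.73 [ 0.647 -0.058  0.07 ]
scene [([337, 177, 11, 5, 28], [341.5, 179.3]), ([315, 226, 12, 10, 67], [320.2, 230.2])] [(0, [319.8, 229.3]), (0.08, [319.7, 227.4]), (0.2, [319.3, 224.3])]
```

```bash
cat > edge.py <<'E'
from h import *
from scipy.ndimage import map_coordinates
OX,OY=.5243,.0365
for n in('top','scene'):
    c=read_camera(n);V=np.array(c['view']);o=-V[:3,:3].T@V[:3,3];f=c['frame'].astype(float);ch=f[:,:,0]-f[:,:,1]
    for side in(1,-1):
        out=[]
        for y in np.arange(-.088,.0881,.004):
            C=D(0,y,.048,OX,OY);v=C-o;v=v-EY*(v@EY);nn=np.cross(v/np.linalg.norm(v),EY);nn*=np.sign(nn@EX)*side
            rr=np.linspace(.010,.034,97);px=proj(c,C+rr[:,None]*nn)
            a=map_coordinates(ch,[px[:,1],px[:,0]],order=1);a=np.convolve(np.pad(a,6,'edge'),np.ones(13)/13,'valid');g=-np.gradient(a);i=g.argmax()
            out.append((y,rr[i]*1e3,g[i],))
        out=np.array(out);k=out[:,2]>.4*np.median(out[:,2]);A=out[k]
        for _ in range(4):
            P=np.polyfit(A[:,0],A[:,1],1);r=A[:,1]-np.polyval(P,A[:,0]);s=max(.3,1.5*np.median(abs(r)));A=A[abs(r)<2*s]
        print(n,'side',side,'n',nn.round(2),'offset at -.117,0,.117 (mm along n, ideal 22):',np.polyval(P,[-.1175,0,.1175]).round(2),'used',len(A),'sd',r.std().round(2),'grad',np.median(out[:,2]).round(2))
E
python3 edge.py
```

```text
top side 1 n [0.98 0.12 0.17] offset at -.117,0,.117 (mm along n, ideal 22): [22.8 21.9 21. ] used 42 sd 0.55 grad 1.01
top side -1 n [-0.98 -0.12 -0.17] offset at -.117,0,.117 (mm along n, ideal 22): [20.32 21.26 22.19] used 45 sd 0.48 grad 1.07
scene side 1 n [0.8 0.1 0.6] offset at -.117,0,.117 (mm along n, ideal 22): [21.98 21.62 21.26] used 40 sd 0.53 grad 0.84
scene side -1 n [-0.8 -0.1 -0.6] offset at -.117,0,.117 (mm along n, ideal 22): [20.73 21.76 22.79] used 38 sd 0.34 grad 0.81
```

```bash
python3 -c "
from cell import *
print(sign_off())"
```

```text
the job is handed in; nothing more can be done
None
```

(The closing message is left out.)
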